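# Close up the row in the glue-up trough

### The job

Push the row of five grey blanks along the aluminium channel, all together as one closed row from behind the last one, until it stands tight against the wooden end stop; then swing the wooden keeper fully across the channel behind the last blank, up against its pin, so the row cannot slide back. Only push with the fingertips: pick nothing up, keep the blanks down in the channel, and leave the other things on the bench where they are.

Things in the scene. Friction and masses are not known exactly. Their poses are not given: they have to be found in the camera images.
- jig: glue-up trough, fixed: plywood board 12 mm thick with a straight aluminium channel. Origin on the bench under the channel's centre line; x along it to the end stop (at the robot's left), y across, z up. In mm: board x -235..235, y -95..70; channel x -205..190, floor top z 15, inside y -27..27, walls 3 thick, tops z 30. Things stand on the bench (z 0) or this board (z 12)
- stop_face (a point): centre of the face of the wooden end stop that the row must reach: x 190, y 0, z 35 mm in the jig's frame. The stop is a beech block x 190..226, y -45..45, z 12..60 mm
- keeper_pivot (a point): pivot bolt of the keeper, at x -47, y -50, z 39 mm in the jig's frame, on a plywood riser outside the channel wall (x -69..-25, y -70..-32, top z 31); its dome nut reaches z 57
- rest_pin (a point): upright steel pin 8 mm thick that the keeper lies against when fully across; its top, at x -34, y 42, z 52 mm in the jig's frame, on a riser (x -69..-25, y 32..62, top z 31)
- keeper (a joint): angle (rad) of the keeper, a flat dark-wood turn-button 18 mm wide, z 32..46 mm, that swings level about its bolt, stays where left, light friction (0.5 N at 65 mm). 0: points to jig -x, parallel to the channel; growing: clockwise from above, its long end swings over the channel towards the stop; 1.57: straight across at the pin, its limit, 3 mm behind a tight row; negative (to -0.7): swung away
- keeper_end (a point): tip of the keeper's long end, 98 mm from the pivot (the short end reaches 25 mm), 39 mm above the bench. The keeper starts open, outside the channel, at -0.55 to 0.05 rad
- blank_a: first of five equal grey model-board blanks, 45 mm along the channel x 50 across x 40 high, about 60 g, standing in the channel in one touching row, a nearest the stop, then b, c, d, e. Origin: centre of its underside, 15 mm above the bench; axes as the jig's. Its front starts 60 to 130 mm from the stop
- blank_b: as blank_a, number 2 from the stop
- blank_c: as blank_a, number 3 from the stop
- blank_d: as blank_a, number 4 from the stop
- blank_e: as blank_a, number 5 from the stop; the last, its rear face is free
- notched_blank: grey blank 45 x 50 x 40 mm with a step sawn in its top, standing on the jig's board beside the channel wall, on the keeper's side, nearer the stop; bystander, to be left alone; origin at the centre of its underside
- column: carved grey column 36 x 36 x 113 mm with a round top, standing on the bench beyond the jig; bystander, to be left alone; origin at the centre of its underside
- sanding_block: cork sanding block 105 x 60 x 29 mm on the bench beyond the jig; bystander, to be left alone; origin at the centre of its underside
- file: file lying on the bench on the robot's side of the jig, along it, 308 mm long, 25 mm high; origin under it, 165 mm from the handle's end; bystander, to be left alone
- tower: stepped grey model 180 mm high, 75 x 90 mm foot, to the left of the jig; bystander, to be left alone; origin at the centre of its underside
- try_square: try square lying flat to the right, 115 mm dark wooden stock 16 mm high, 150 mm steel blade; bystander, to be left alone; origin under the middle of the stock
- glue: white glue bottle with yellow cap, 52 mm wide, 150 mm high, to the right; bystander, to be left alone; origin at the centre of its underside
Not all that is in view belongs to the job. Leave any blue or turquoise look-alike of the blank_c alone. What is shaped like the blank_d but pink is not meant.

How it is judged:
On the way, in this order (a step that is already met when the one before it is completed fails the run):
1. the row has been pushed up to the end stop (within 6 mm) while the keeper is still open (below 1.0 rad) (x of each of blank_a, blank_b, blank_c, blank_d, blank_e in the frame of jig above -0.0185 m and value of joint keeper below 1 rad), for 0.1 s.
2. the keeper has been swung across the channel (value of joint keeper above 1.47 rad), for 0.1 s.
At the end, for the whole second after the job is handed in: all five blanks stand flat in the channel and at rest, the gaps in the row and at the end stop adding up to less than 4 mm, and the keeper stands across the channel behind the last one (at least 1.47 of 1.57 rad) (x of each of blank_a, blank_b, blank_c, blank_d, blank_e in the frame of jig above -0.0165 m and z of each of blank_a, blank_b, blank_c, blank_d, blank_e in the frame of jig below 0.018 m and y of blank_a in the frame of jig between -0.005 and 0.005 m and angle between each of blank_a, blank_b, blank_c, blank_d, blank_e's own z axis and vertical below 0.06 rad and linear speed of each of blank_a, blank_b, blank_c, blank_d, blank_e below 0.01 m/s and y of blank_b in the frame of jig between -0.005 and 0.005 m and y of blank_c in the frame of jig between -0.005 and 0.005 m and y of blank_d in the frame of jig between -0.005 and 0.005 m and y of blank_e in the frame of jig between -0.005 and 0.005 m and value of joint keeper above 1.47 rad); the robot touches nothing.
It fails at once if a blank is lifted more than 10 mm off the channel floor or tipped by more than 0.35 rad (z of any of blank_a, blank_b, blank_c, blank_d, blank_e in the frame of jig above 0.025 m or angle between any of blank_a, blank_b, blank_c, blank_d, blank_e's own z axis and vertical above 0.35 rad).
It fails at once if the row is pulled apart: its gaps add up to more than 15 mm (distance between blank_a and blank_e above 0.195 m).
It fails at once if another thing on the bench is moved by more than 15 mm or tipped over (distance of any of notched_blank, column, sanding_block, file, tower, try_square, glue from where it was at the start of the episode above 0.015 m or angle between any of notched_blank, column, sanding_block, file, tower, try_square, glue's own z axis and vertical above 0.3 rad).
It also fails if it takes over 46 s, if anything falls off the work surface, if the arm or the gripper's body presses on something with over 40 N, if the wrist force passes 120 N, or if a joint passes its speed limit or range.

### The arm

A 7-joint arm with a two-finger parallel gripper is mounted at the origin on the work surface. World frame = base frame: x ahead of the robot, y to its left, z up, the work surface at z = 0. Lengths are in m, angles in rad, forces in N, time in s.
With the tool pointing down it reaches from about 0.425 to 0.925 m from the base axis. Payload 6.8 kg.
Tool frame: the origin (TCP) lies at the very end of the fingers, on their centre line; the grasp point (between the pads) lies 19 mm behind it; z points along the fingers, y is the line along which they close (so a half turn about z gives the same grasp; the last joint's range is limited). The gripper opens to 85 mm and grips with 20 to 120 N. Pads are 22 mm wide; open, the fingers measure 114 mm over their backs; the gripper's body (76 mm by 85 mm) begins 54 mm behind the grasp point. The pads swing forward as they close: fully open they stand 13 mm farther back than shut.
Start: joints at [-1.32, 0.477, 0.022, 1.555, -0.011, 1.109, -0.083], TCP at [0.237, 0.632, 0.231] pointing down, gripper open.
Joint ranges: [-2.96, 2.96], [-0.34, 2.1], [-1.41, 1.46], [0.24, 2.44], [-1.37, 4.51], [0.17, 1.92], [-2.96, 2.96]. Speed limits (rad/s): [2.39, 2.39, 3.14, 3.14, 3.14, 3.14, 3.14].

### API

Orientations are given as a unit quaternion [w, x, y, z].
In Python, from station import get_obs, read_camera, hand_in gives the robot as it stands.
- The arm moves only by the tool arm_command, never from a script. Its argument "commands" is one flat list of numbers, 7 for each row, row after row: the shift along the tool's x, y, z in m, then the turn, a rotation vector about the tool's x, y, z in degrees, then the opening, from 0 (shut) to 1 (fully open). In form: [tx, ty, tz, rx, ry, rz, fingers, tx, ty, tz, rx, ry, rz, fingers, ...]. A call has 1 to 8 rows; each row is the pose to reach, as a shift and turn from the pose commanded when the call began, along the tool's axes at that moment; what a row does not reach only later rows make up. A row lasts 1/10 s, in which the tool goes at most 50 mm and 8.59 degrees, less where a joint would pass 70% of its speed; a pose out of reach is approached as far as the arm can. A call with a gripper value outside its range is refused whole. The fingers move at their own pace and stop on an object; "force" is the grip in N (left out, the last holds). Time passes only in rows, so rows that repeat a pose let the fingers close. It gives the time, the measured TCP pose, the force, the opening and the grip force at its end, in the units of the state.
- get_obs(): the state, without advancing time (a new reading comes with each control period).
- read_camera(name): name is "scene" or "top" or "wrist"; returns a dict with "img" (384x512x3 uint8, red, green, blue), "camera_matrix" (3x3 intrinsics, pixels), "pose" (4x4, takes a point from camera to world coordinates). Camera axes: x right, y down, z forward; pixel columns grow to the right and rows downward; lengths in m; the calibration is good to about 2 mm. A picture is of the moment at which its call begins. There is no depth.
- hand_in(): hands the job in; it is judged then, once.
The state is a dict: "t": time; "q": joint angles; "joint_vel": joint speeds; "joint_torque": joint torques, N m; "eef_pos": TCP position; "tool_rot": TCP orientation; "contact_force": force on the tool from outside, world axes, zero at the start; "torque": the same for the moment, N m; "gripper_width": opening from 0.0 (shut) to 1.0 (fully open); "grasp_force": force on a finger pad.
Only numpy, scipy, OpenCV 4.12 (cv2) and the standard library are available. Lean on these libraries where they do the work, as an engineer would, in place of code of your own. Each camera call takes 0.05 s, during which the arm holds its last target. There are 200 camera calls.

## Working session

There is one attempt and no reset: what is moved stays moved. The work goes in short steps, Python scripts to look and compute and a tool call to move; the robot and the scene stay as the last step left them, time stands still between calls to the robot, and variables do not carry over. Pictures are saved under pics/ and viewed, at most 10 in all, crops included, and the job is handed in when it is done.

Besides the shell and the picture viewer there is one more tool, called after ">>>" as a command line: name --argument value ..., lists and objects as JSON in quotes. arm_command: Moves the arm, as the interface text tells. Its arguments: {"type":"object","properties":{"commands":{"type":"array","items":{"type":"number"}},"force":{"type":"number"}},"required":["commands"]}

```bash
mkdir -p pics; ls
python3 - <<'E'
from station import *
import cv2,numpy as np
o=get_obs();print({k:np.round(v,3).tolist() for k,v in o.items()})
for n in("top","scene"):
    c=read_camera(n);cv2.imwrite(f"pics/{n}0.png",cv2.resize(c["img"][:,:,::-1],(800,600),interpolation=cv2.INTER_CUBIC));np.savez(n+"0.npz",**c);print(n,c["camera_matrix"].round(1).tolist(),c["pose"].round(3).tolist())
E
```

```text
pics
{'t': 0.0, 'q': [-1.32, 0.478, 0.022, 1.556, -0.012, 1.109, -0.083], 'joint_vel': [-0.001, 0.001, 0.002, -0.0, 0.001, 0.001, 0.0], 'joint_torque': [0.001, -59.647, 1.608, -28.119, 0.012, 0.01, 0.0], 'eef_pos': [0.237, 0.631, 0.23], 'tool_rot': [-0.0, 0.178, 0.984, -0.001], 'contact_force': [0.473, 0.287, -0.415], 'torque': [-0.009, -0.016, 0.027], 'grasp_force': 0.0, 'gripper_width': 0.998}
top [[499.7, 0.0, 257.3], [0.0, 499.7, 193.5], [0.0, 0.0, 1.0]] [[-0.024, -0.992, 0.123, 0.387], [-1.0, 0.024, 0.0, 0.023], [-0.003, -0.123, -0.992, 1.906], [0.0, 0.0, 0.0, 1.0]]
scene [[405.3, 0.0, 261.9], [0.0, 405.3, 194.7], [0.0, 0.0, 1.0]] [[0.279, 0.7, -0.657, 1.342], [0.96, -0.189, 0.206, -0.238], [0.02, -0.688, -0.725, 0.893], [0.0, 0.0, 0.0, 1.0]]
```

View pics/top0.png

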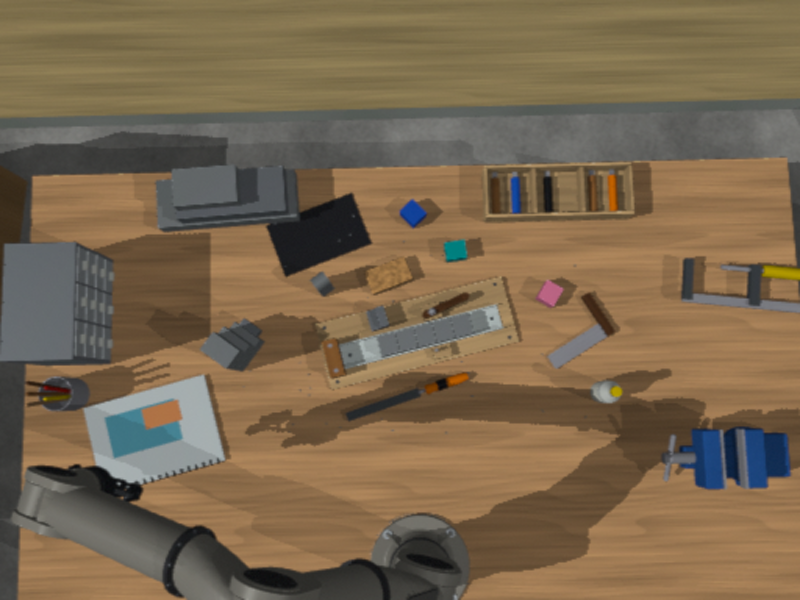

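View pics/scene0.png

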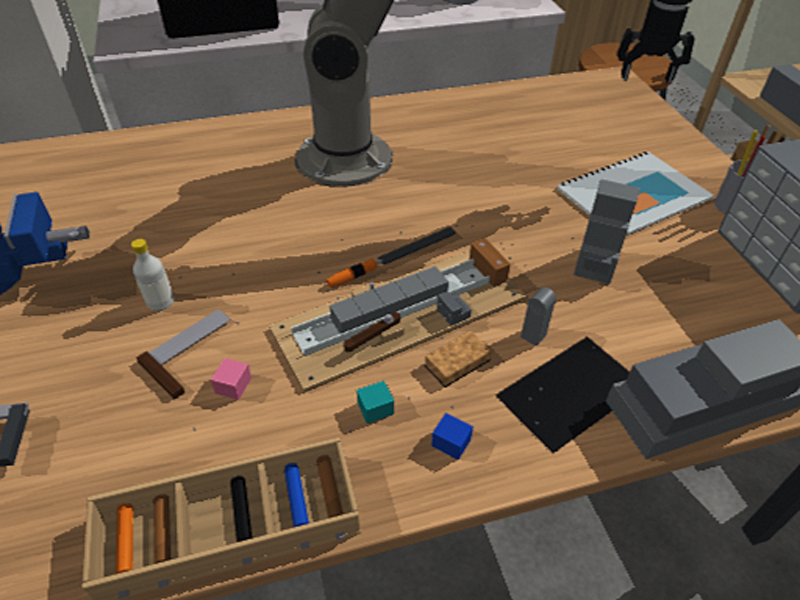

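Top view: the stop is at the left (333,357), the channel runs to (497,318), the row spans about x 388–487, and the keeper is at (445,305) on the far side. I'll take enlarged crops to get the jig pose.

Run:
```python
import cv2,numpy as np
a=np.load("top0.npz")["img"][170:254,196:338,::-1]
cv2.imwrite("pics/topc.png",cv2.resize(a,None,fx=5.6,fy=5.6,interpolation=cv2.INTER_CUBIC))
a=np.load("scene0.npz")["img"][140:254,165:345,::-1]
cv2.imwrite("pics/scenec.png",cv2.resize(a,None,fx=4.4,fy=4.4,interpolation=cv2.INTER_CUBIC))
```

```text
(no output)
```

View pics/topc.png

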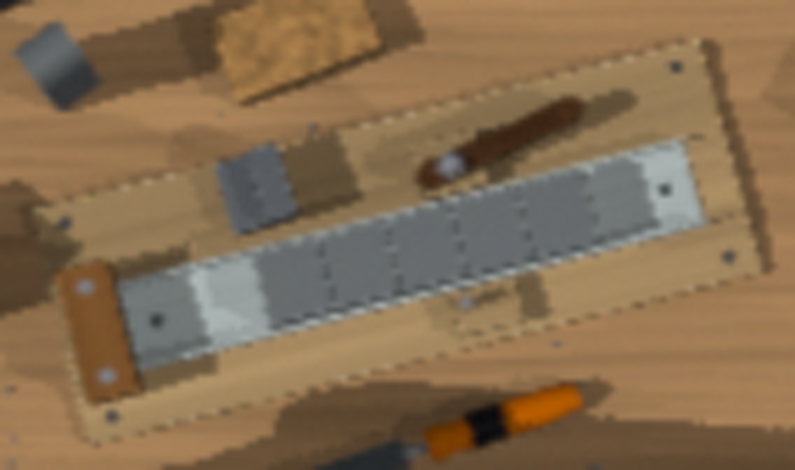

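View pics/scenec.png

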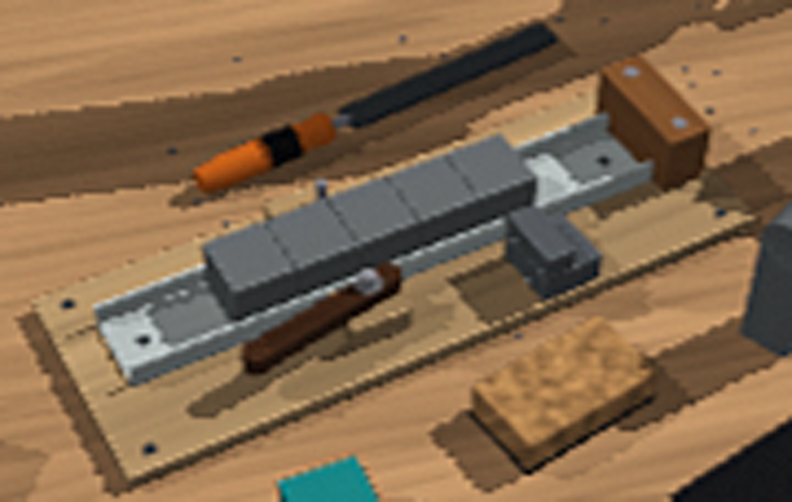

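Top crop: board corners at (708,40), (768,272), (95,442) and (38,210). The nut is at (450,163), the pin at (466,302), the keeper tip at (580,107) and the rear edge of e at about (592,205). The scene crop shows the same features from the far side. I'll fit the jig pose to both.

```bash
cat > h.py <<'E'
import numpy as np
from scipy.optimize import least_squares
from scipy.spatial.transform import Rotation as R
def proj(c,P):
    T=np.linalg.inv(c["pose"]);q=(np.asarray(P)@T[:3,:3].T+T[:3,3])@c["camera_matrix"].T
    return q[:,:2]/q[:,2:]
def back(c,uv,z):
    d=c["pose"][:3,:3]@np.linalg.solve(c["camera_matrix"],[*uv,1.]);o=c["pose"][:3,3]
    return o+d*(z-o[2])/d[2]
def j2w(p,P):
    P=np.atleast_2d(P).astype(float);c,s=np.cos(p[2]),np.sin(p[2])
    return np.c_[p[0]+c*P[:,0]-s*P[:,1],p[1]+s*P[:,0]+c*P[:,1],P[:,2]]
def w2j(p,P):
    P=np.atleast_2d(P).astype(float);c,s=np.cos(p[2]),np.sin(p[2]);x=P[:,0]-p[0];y=P[:,1]-p[1]
    return np.c_[c*x+s*y,-s*x+c*y,P[:,2]]
E
python3 - <<'E'
from h import *
t=dict(np.load("top0.npz"));s=dict(np.load("scene0.npz"))
tu=lambda l:(np.array(l)+.5)/5.6-.5+[196,170]
su=lambda l:(np.array(l)+.5)/4.4-.5+[165,140]
TP=np.array([[-235,-95,12],[-235,70,12],[235,70,12],[235,-95,12],[-47,-50,57],[-34,42,52],[-205,-30,30],[-205,30,30]])/1e3
TU=tu([(708,40),(768,272),(95,442),(38,210),(450,163),(466,302),(685,140),(703,224)])
SP=np.array([[-235,-95,12],[-235,70,12],[235,-95,12],[-47,-50,57],[-34,42,52]])/1e3
SU=su([(127,484),(28,300),(755,233),(370,278),(321,183)])
f=lambda p:np.r_[(proj(t,j2w(p,TP))-TU).ravel(),(proj(s,j2w(p,SP))-SU).ravel()]
r=least_squares(f,[.6,0,1.8],loss="soft_l1");p=r.x;print(p.round(4),f(p).round(1).reshape(-1,2).tolist())
np.save("jig.npy",p)
for n,uv,z in[("tip",(582,107),.046),("rear e",(592,205),.055),("frontA",(260,283),.055),("pin",(466,302),.052)]:print(n,w2j(p,back(t,tu(uv),z)).round(4))
for n,uv,z in[("tip",(248,350),.046),("e far",(205,245),.055),("e near",(235,290),.055),("A near",(537,180),.055)]:print(n,w2j(p,back(s,su(uv),z)).round(4))
print("world",j2w(p,[[-.25,0,.0],[-.047,-.05,0],[.19,0,0]]).round(3))
o=np.load
from station import get_obs
g=get_obs();M=R.from_quat(np.roll(g["tool_rot"],-1)).as_matrix();print(M.round(3))
E
```

```text
[ 0.5377 -0.0119  1.7954] [[-1.7, -0.7], [-1.1, -0.5], [-1.3, -0.2], [-1.2, -1.0], [0.2, -0.7], [0.1, -0.6], [-0.2, -0.9], [0.7, -0.6], [-0.9, -1.5], [-0.3, -0.6], [-0.1, -3.8], [-1.3, -1.7], [-0.7, -0.7]]
tip [[-0.1414 -0.0636  0.046 ]]
rear e [[-0.13    0.0025  0.055 ]]
frontA [[ 0.0964 -0.0014  0.055 ]]
pin [[-0.0329  0.0442  0.052 ]]
tip [[-0.1366 -0.0663  0.046 ]]
e far [[-0.1263  0.0198  0.055 ]]
e near [[-0.1257 -0.0248  0.055 ]]
A near [[ 0.0947 -0.0296  0.055 ]]
world [[ 0.593 -0.256  0.   ]
 [ 0.597 -0.047  0.   ]
 [ 0.495  0.173  0.   ]]
[[-0.936  0.351 -0.   ]
 [ 0.351  0.936 -0.002]
 [-0.    -0.002 -1.   ]]
```

>>> arm_command --commands '[-0.604,-0.642,0,0,0,56.5,0,-0.604,-0.642,0,0,0,56.5,0,-0.604,-0.642,0,0,0,56.5,0,-0.604,-0.642,0,0,0,56.5,0,-0.604,-0.642,0,0,0,56.5,0,-0.604,-0.642,0,0,0,56.5,0,-0.604,-0.642,0,0,0,56.5,0,-0.604,-0.642,0,0,0,56.5,0]'

```text
t: 0.9
eef_pos: [0.3916, 0.2609, 0.2312]
tool_rot: [-0.0, 0.624, 0.782, -0.0]
contact_force: [0.7, 1.2, -0.4]
gripper_width: 0.008
grasp_force: 0.0
```

```bash
cat >> h.py <<'E'
def to(tgt,yaw):
    "shift/turn in tool axes to world TCP target, tool x at jig-frame yaw (deg)"
    from station import get_obs
    g=get_obs();Q=R.from_quat(np.roll(g["tool_rot"],-1));p=np.load("jig.npy")
    a=p[2]+np.deg2rad(yaw);T=R.from_matrix(np.array([[np.cos(a),np.sin(a),0],[np.sin(a),-np.cos(a),0],[0,0,-1]]))
    print("t",round(g["t"],2),"jig pos",w2j(p,g["eef_pos"]).round(4)[0],"F",g["contact_force"].round(1),"shift",(Q.inv().apply(j2w(p,tgt)[0]-g["eef_pos"])).round(4),"turn",np.rad2deg((Q.inv()*T).as_rotvec()).round(1))
E
python3 -c "
from h import *
to([-.175,0,.2],0)"
```

```text
t 0.9 jig pos [0.2985 0.0817 0.2312] F [ 0.7  1.2 -0.4] shift [-0.4735  0.0822  0.0311] turn [-0.  -0.  -0.1]
```

>>> arm_command --commands '[-0.473,0.082,0.031,0,0,0,0,-0.473,0.082,0.031,0,0,0,0,-0.473,0.082,0.031,0,0,0,0,-0.473,0.082,0.031,0,0,0,0,-0.473,0.082,0.031,0,0,0,0,-0.473,0.082,0.031,0,0,0,0,-0.473,0.082,0.031,0,0,0,0,-0.473,0.082,0.031,0,0,0,0]'

```text
t: 1.7
eef_pos: [0.5462, -0.1067, 0.2052]
tool_rot: [-0.0, 0.623, 0.782, 0.0]
contact_force: [0.5, 0.7, 0.3]
gripper_width: -0.001
grasp_force: 0.0
```

```bash
python3 -c "
from h import *
to([-.175,0,.2],0)"
```

```text
t 1.7 jig pos [-0.0943  0.0128  0.2052] F [0.5 0.7 0.3] shift [-0.0807  0.0127  0.0051] turn [-0.  -0.   0.1]
```

>>> arm_command --commands '[-0.08,0.013,0.005,0,0,0,0,-0.08,0.013,0.005,0,0,0,0,-0.08,0.013,0.005,0,0,0,0,-0.08,0.013,0.005,0,0,0,0]'

```text
t: 2.1
eef_pos: [0.5759, -0.1804, 0.1998]
tool_rot: [-0.001, 0.623, 0.782, -0.0]
contact_force: [-1.2, -0.4, 0.1]
gripper_width: -0.001
grasp_force: 0.0
```

Run:
```python
from h import *
from station import *
import cv2
to([-.175,0,.06],0)
c=read_camera("wrist");np.savez("w1.npz",**c)
p=np.load("jig.npy");P=np.array([[-205,-27,30],[-205,27,30],[-235,-95,12],[-235,70,12],[-130,-25,55],[-130,25,55]])/1e3
im=np.ascontiguousarray(cv2.resize(c["img"][:,:,::-1],(800,600),interpolation=cv2.INTER_CUBIC))
u=(proj(c,j2w(p,P))+.5)*1.5625-.5;print(u.round().tolist())
for x,y in u:
    if abs(x)<2000 and abs(y)<2000: cv2.drawMarker(im,(int(x),int(y)),(0,0,255),0,14,1)
cv2.imwrite("pics/w1.png",im)
```

```text
t 2.1 jig pos [-0.1728  0.0002  0.1998] F [-1.2 -0.4  0.1] shift [-0.0023  0.0004  0.1398] turn [-0.1 -0.  -0. ]
[[442.0, 323.0], [360.0, 322.0], [535.0, 355.0], [302.0, 354.0], [445.0, 211.0], [357.0, 211.0]]
```

View pics/w1.png

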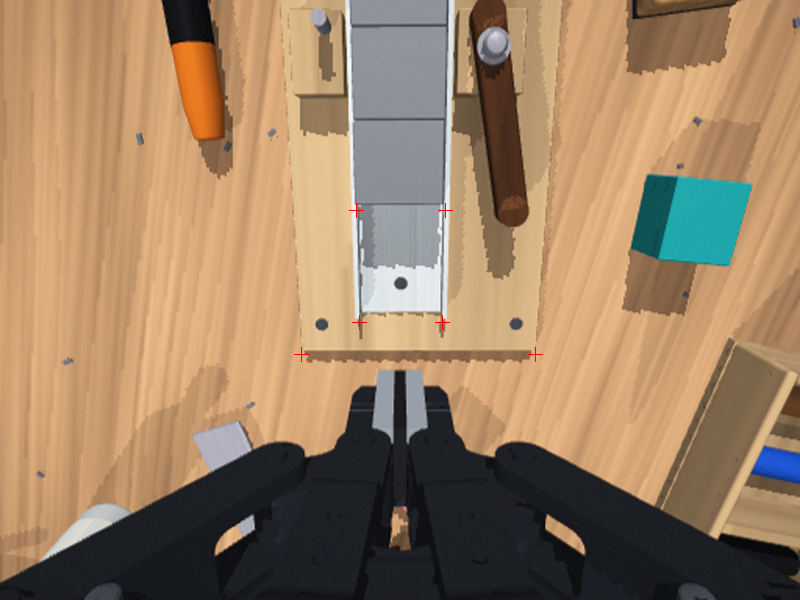

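Wrist view: the rear edge of e runs (355,205)–(445,204), board corners are at (301,350) and (537,350), the nut at (493,46), the pin at (319,16) and the keeper tip at (513,218). I'll refit the jig pose from these.

Run:
```python
from h import *
c=dict(np.load("w1.npz"));p0=np.load("jig.npy")
pu=lambda l:(np.array(l)+.5)/1.5625-.5
P=np.array([[-235,-95,12],[-235,70,12],[-47,-50,57],[-34,42,52],[-69,-32,31],[-69,32,31]])/1e3
U=pu([(537,350),(301,350),(493,44),(319,15),(456,96),(345,96)])
f=lambda p:(proj(c,j2w(p,P))-U).ravel()
p=least_squares(f,p0,loss="soft_l1").x;print(p0.round(4),p.round(4),f(p).round(1))
np.save("jig.npy",p)
for n,uv,z in[("rear",(400,204),.055),("tip",(513,218),.046),("chan end",(400,313),.02),("e/d",(400,119),.055)]:print(n,w2j(p,back(c,pu(uv),z)).round(4))
to([-.165,0,.1],0);to([-.165,0,.028],0)
```

```text
[ 0.5377 -0.0119  1.7954] [ 0.5364 -0.0097  1.7974] [-1.1  0.8  0.3  0.9  2.9 -0.9 -0.3  1.5 -0.1 -0.8 -0.3 -0.6]
rear [[-0.1286  0.0002  0.055 ]]
tip [[-0.1376 -0.066   0.046 ]]
chan end [[-0.204   0.0003  0.02  ]]
e/d [[-0.0836  0.0001  0.055 ]]
t 2.15 jig pos [-0.1739 -0.0005  0.2   ] F [0.7 0.1 0.5] shift [ 0.0088 -0.0004  0.1   ] turn [-0.1 -0.1 -0. ]
t 2.15 jig pos [-0.1739 -0.0005  0.2   ] F [0.7 0.1 0.5] shift [ 0.0087 -0.0004  0.172 ] turn [-0.1 -0.1 -0. ]
```

>>> arm_command --commands '[0.009,0,0.05,0,0,0,0,0.009,0,0.1,0,0,0,0,0.009,0,0.14,0,0,0,0,0.009,0,0.16,0,0,0,0,0.009,0,0.172,0,0,0,0,0.009,0,0.172,0,0,0,0,0.009,0,0.172,0,0,0,0]'

```text
t: 2.85
eef_pos: [0.5753, -0.1708, 0.0296]
tool_rot: [0.001, 0.623, 0.783, 0.001]
contact_force: [-0.1, 0.5, 0.5]
gripper_width: -0.004
grasp_force: 0.0
```

```bash
python3 -c "
from h import *
to([-.05,0,.028],0)"
```

```text
t 2.85 jig pos [-0.1657 -0.0016  0.0296] F [-0.1  0.5  0.5] shift [ 0.1157 -0.0016  0.0016] turn [0.1 0.  0. ]
```

>>> arm_command --commands '[0.006,-0.002,0.002,0,0,0,0,0.012,-0.002,0.002,0,0,0,0,0.018,-0.002,0.002,0,0,0,0,0.022,-0.002,0.002,0,0,0,0,0.025,-0.002,0.002,0,0,0,0,0.028,-0.002,0.002,0,0,0,0,0.031,-0.002,0.002,0,0,0,0,0.034,-0.002,0.002,0,0,0,0]'

```text
t: 3.65
eef_pos: [0.5651, -0.1392, 0.0267]
tool_rot: [0.001, 0.623, 0.782, -0.0]
contact_force: [0.4, -2.0, 0.8]
gripper_width: -0.003
grasp_force: 1.1
```

>>> arm_command --commands '[0.004,0,0,0,0,0,0,0.008,0,0,0,0,0,0,0.012,0,0,0,0,0,0,0.016,0,0,0,0,0,0,0.02,0,0,0,0,0,0,0.024,0,0,0,0,0,0,0.028,0,0,0,0,0,0,0.032,0,0,0,0,0,0]'

```text
t: 4.45
eef_pos: [0.5577, -0.1072, 0.0265]
tool_rot: [0.0, 0.623, 0.782, 0.0]
contact_force: [1.2, -3.1, 2.8]
gripper_width: 0.002
grasp_force: 1.4
```

```bash
python3 -c "
from h import *
to([-.05,0,.028],0)"
```

```text
t 4.45 jig pos [-0.0997  0.0012  0.0265] F [ 1.2 -3.1  2.8] shift [ 0.0497  0.0012 -0.0015] turn [ 0.  0. -0.]
```

>>> arm_command --commands '[0.004,0.001,0,0,0,0,0,0.008,0.001,0,0,0,0,0,0.012,0.001,0,0,0,0,0,0.016,0.001,0,0,0,0,0,0.02,0.001,0,0,0,0,0,0.024,0.001,0,0,0,0,0,0.028,0.001,0,0,0,0,0,0.032,0.001,0,0,0,0,0]'

```text
t: 5.25
eef_pos: [0.5514, -0.0756, 0.0265]
tool_rot: [-0.0, 0.623, 0.782, -0.0]
contact_force: [1.6, -1.4, 0.3]
gripper_width: -0.002
grasp_force: 1.1
```

>>> arm_command --commands '[0.003,0,0,0,0,0,0,0.006,0,0,0,0,0,0,0.009,0,0,0,0,0,0,0.012,0,0,0,0,0,0,0.014,0,0,0,0,0,0,0.016,0,0,0,0,0,0]'

```text
t: 5.85
eef_pos: [0.5478, -0.0602, 0.0264]
tool_rot: [-0.0, 0.623, 0.782, -0.0]
contact_force: [0.3, -1.8, -1.0]
gripper_width: 0.006
grasp_force: 0.8
```

```bash
python3 -c "
from h import *
to([-.046,0,.028],0)"
```

```text
t 5.85 jig pos [-0.0518  0.0003  0.0264] F [ 0.3 -1.8 -1. ] shift [ 0.0058  0.0003 -0.0016] turn [-0. -0. -0.]
```

>>> arm_command --commands '[0.001,0,0,0,0,0,0,0.002,0,0,0,0,0,0,0.003,0,0,0,0,0,0,0.004,0,0,0,0,0,0,0.005,0,0,0,0,0,0,0.005,0,0,0,0,0,0]'

```text
t: 6.45
eef_pos: [0.5467, -0.0553, 0.0264]
tool_rot: [-0.0, 0.623, 0.782, 0.0]
contact_force: [0.2, -0.6, -0.8]
gripper_width: -0.004
grasp_force: 0.3
```

>>> arm_command --commands '[0.001,0,0,0,0,0,0,0.002,0,0,0,0,0,0,0.002,0,0,0,0,0,0]'

```text
t: 6.75
eef_pos: [0.5467, -0.0544, 0.0267]
tool_rot: [0.001, 0.623, 0.782, -0.0]
contact_force: [2.1, -4.1, -1.5]
gripper_width: 0.002
grasp_force: 2.3
```

```bash
python3 -c "
from h import *
to([-.046,0,.028],0)"
```

```text
t 6.75 jig pos [-0.0459  0.      0.0267] F [ 2.1 -4.1 -1.5] shift [-0.0001  0.     -0.0013] turn [ 0.   0.1 -0.1]
```

>>> arm_command --commands '[0.001,0,0,0,0,0,0,0.002,0,0,0,0,0,0,0.003,0,0,0,0,0,0,0.003,0,0,0,0,0,0]'

```text
t: 7.15
eef_pos: [0.5469, -0.0544, 0.0271]
tool_rot: [0.003, 0.624, 0.781, -0.001]
contact_force: [2.7, -10.8, -0.8]
gripper_width: 0.0
grasp_force: 5.7
```

Run:
```python
from h import *
from station import *
import cv2
to([-.06,0,.12],0)
c=read_camera("top");d=read_camera("scene")
np.savez("t2.npz",**c);np.savez("s2.npz",**d)
a=cv2.resize(c["img"][185:255,196:306,::-1],None,fx=5,fy=5,interpolation=cv2.INTER_CUBIC)
b=cv2.resize(d["img"][140:200,235:345,::-1],None,fx=5,fy=5,interpolation=cv2.INTER_CUBIC)[:249]
cv2.imwrite("pics/m2.png",np.vstack([a,b]))
```

```text
t 7.15 jig pos [-0.0459 -0.0001  0.0271] F [  2.7 -10.8  -0.8] shift [-0.0146  0.0001 -0.0928] turn [ 0.1  0.3 -0.2]
```

View pics/m2.png

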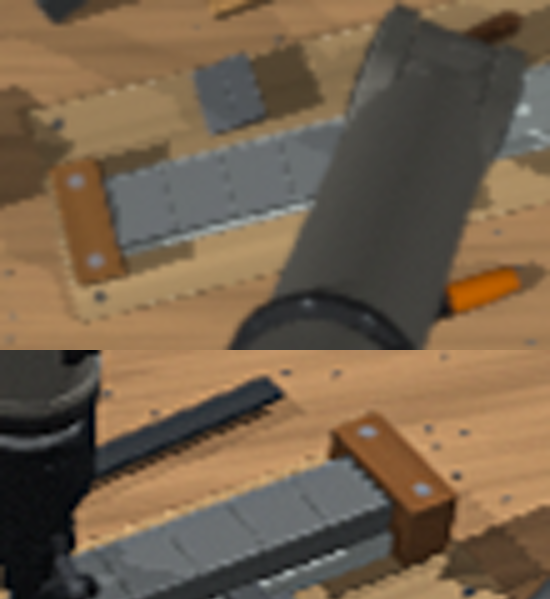

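The row is tight against the stop in both views: the a/stop contact is at (112,190) above and (390,500) below. The push has stalled at 10.8 N. Next I back off and lift, then plan the keeper swing.

>>> arm_command --commands '[-0.006,0,0,0,0,0,0,-0.015,0,0,0,0,0,0,-0.025,0,-0.02,0,0,0,0,-0.035,0,-0.06,0,0,0,0,-0.045,0.02,-0.08,0,0,0,0,-0.06,0.06,-0.08,0,0,0,0,-0.075,0.1,-0.08,0,0,0,0,-0.075,0.11,-0.08,0,0,0,0]'

```text
t: 8.05
eef_pos: [0.6736, -0.0992, 0.1068]
tool_rot: [0.001, 0.622, 0.783, 0.001]
contact_force: [0.5, 0.4, -1.1]
gripper_width: -0.003
grasp_force: 0.0
```

Run:
```python
from h import *
to([-.115,-.11,.038],0)
r=.068
for th in np.arange(-.3,1.66,.1):
    u=np.array([-np.cos(th),np.sin(th)]);n=np.array([np.sin(th),np.cos(th)])
    q=np.array([-.047,-.05])+r*u-(.009+.011*abs(n[0])+.0145*abs(n[1]))*n;print(round(th,2),(q*1e3).round(1))
```

```text
t 8.05 jig pos [-0.118  -0.1136  0.1068] F [ 0.5  0.4 -1.1] shift [ 0.003  -0.0038  0.0688] turn [0.2 0.  0. ]
-0.3 [-104.2  -95. ]
-0.2 [-108.6  -88.4]
-0.1 [-112.2  -81.2]
0.0 [-115.   -73.5]
0.1 [-117.1  -67.6]
0.2 [-118.7  -61.4]
0.3 [-119.7  -54.8]
0.4 [-120.   -48.1]
0.5 [-119.6  -41.1]
0.6 [-118.5  -34. ]
0.7 [-116.5  -27. ]
0.8 [-113.7  -20. ]
0.9 [-110.1  -13.3]
1.0 [-105.7   -6.9]
1.1 [-100.5   -0.9]
1.2 [-94.5   4.5]
1.3 [-87.8   9.2]
1.4 [-80.5  13.2]
1.5 [-72.8  16.3]
1.6 [-65.4  18.6]
```

>>> arm_command --commands '[0.003,0,0.035,0,0,0,0,0.003,0,0.06,0,0,0,0,0.003,0,0.069,0,0,0,0,0.003,0,0.069,0,0,0,0]'

```text
t: 8.45
eef_pos: [0.6674, -0.0958, 0.0361]
tool_rot: [-0.002, 0.623, 0.782, -0.001]
contact_force: [0.2, -0.1, 0.6]
gripper_width: 0.0
grasp_force: 0.0
```

```bash
python3 -c "
from h import *
to([-.115,-.11,.038],0)"
```

```text
t 8.45 jig pos [-0.1133 -0.1083  0.0361] F [ 0.2 -0.1  0.6] shift [-0.0017  0.0017 -0.0019] turn [-0.2 -0.1 -0. ]
```

>>> arm_command --commands '[0.002,-0.018,-0.001,0,0,0,0,0.002,-0.026,-0.001,0,0,0,0,0,-0.034,-0.001,0,0,0,0,-0.002,-0.042,-0.001,0,0,0,0,-0.004,-0.048,-0.001,0,0,0,0,-0.005,-0.055,-0.001,0,0,0,0,-0.005,-0.062,-0.001,0,0,0,0,-0.005,-0.069,-0.001,0,0,0,0]'

```text
t: 9.25
eef_pos: [0.6037, -0.1157, 0.0392]
tool_rot: [0.0, 0.623, 0.782, 0.001]
contact_force: [1.0, 3.3, 5.4]
gripper_width: 0.005
grasp_force: 4.0
```

```bash
python3 -c "
from h import *
to([-.1185,-.034,.038],0)"
```

```text
t 9.25 jig pos [-0.1184 -0.0417  0.0392] F [1.  3.3 5.4] shift [-0.0001 -0.0077  0.0012] turn [ 0.1 -0.  -0. ]
```

Run:
```python
from h import *
from station import *
import cv2
print(get_obs()["contact_force"])
c=read_camera("wrist");d=read_camera("scene")
print(get_obs()["contact_force"])
a=cv2.resize(c["img"][:,:,::-1],(560,420),interpolation=cv2.INTER_CUBIC)[:330]
b=cv2.resize(d["img"][170:224,205:317,::-1],None,fx=5,fy=5,interpolation=cv2.INTER_CUBIC)
cv2.imwrite("pics/m3.png",np.vstack([a,b]))
```

```text
[0.95639493 3.31178633 5.3867766 ]
[0.68036866 2.64417263 5.49239961]
```

View pics/m3.png

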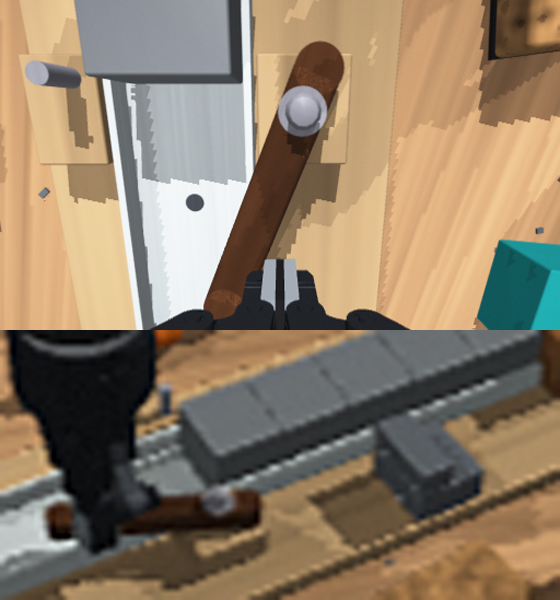

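Wrist view: the keeper has swung to about 0.45 rad, ahead of the fingertip at (280,265), and the row still sits at the stop. I'll continue the arc.

>>> arm_command --commands '[0.0015,-0.007,0,0,0,0,0,0.0035,-0.014,0,0,0,0,0,0.006,-0.021,0,0,0,0,0,0.01,-0.028,0,0,0,0,0,0.014,-0.034,0,0,0,0,0,0.0195,-0.04,0,0,0,0,0,0.0255,-0.0455,0,0,0,0,0,0.032,-0.05,0,0,0,0,0]'

```text
t: 10.15
eef_pos: [0.5459, -0.0965, 0.0383]
tool_rot: [-0.0, 0.623, 0.782, -0.0]
contact_force: [1.3, -0.5, 0.2]
gripper_width: -0.003
grasp_force: 0.3
```

```bash
python3 -c "
from h import *
to([-.0728,.0163,.038],0)"
```

```text
t 10.15 jig pos [-0.0867  0.0103  0.0383] F [ 1.3 -0.5  0.2] shift [ 0.0139 -0.0061  0.0003] turn [-0.   0.  -0.1]
```

>>> arm_command --commands '[0.0075,-0.004,0,0,0,0,0,0.013,-0.006,0,0,0,0,0,0.017,-0.008,0,0,0,0,0,0.019,-0.009,0,0,0,0,0,0.021,-0.009,0,0,0,0,0,0.022,-0.009,0,0,0,0,0,0.023,-0.009,0,0,0,0,0,0.023,-0.009,0,0,0,0,0]'

```text
t: 10.95
eef_pos: [0.5334, -0.0787, 0.0386]
tool_rot: [0.001, 0.624, 0.782, -0.001]
contact_force: [1.1, -6.8, -2.2]
gripper_width: -0.002
grasp_force: 3.4
```

```bash
python3 -c "
from h import *
to([-.067,.018,.038],0)"
```

```text
t 10.95 jig pos [-0.0665  0.0184  0.0386] F [ 1.1 -6.8 -2.2] shift [-0.0005  0.0004  0.0006] turn [ 0.   0.2 -0.2]
```

The push stalled at x = −66.5 mm with 7 N, which matches the keeper sitting at its pin. I'll back off, lift and look.

>>> arm_command --commands '[-0.005,0,0,0,0,0,0,-0.015,0,0,0,0,0,0,-0.035,0,-0.01,0,0,0,0,-0.06,0,-0.05,0,0,0,0,-0.085,0,-0.09,0,0,0,0,-0.1,0,-0.13,0,0,0,0,-0.11,0,-0.16,0,0,0,0,-0.11,0,-0.16,0,0,0,0]'

```text
t: 11.75
eef_pos: [0.5602, -0.1884, 0.2042]
tool_rot: [0.004, 0.625, 0.781, 0.002]
contact_force: [0.5, -0.4, 0.5]
gripper_width: -0.004
grasp_force: 0.0
```

Run:
```python
from h import *
from station import *
import cv2
to([-.067,.018,.038],0)
c=read_camera("wrist");d=read_camera("scene");p=np.load("jig.npy")
P=np.array([[-56,42,46],[-38,42,46],[-35,-25,55],[-35,25,55]])/1e3
u=(proj(c,j2w(p,P))+.5)*560/512-.5
a=cv2.resize(c["img"][:,:,::-1],(560,420),interpolation=cv2.INTER_CUBIC)[:300].copy()
print(u.round().tolist())
b=cv2.resize(d["img"][140:199,215:327,::-1],None,fx=5,fy=5,interpolation=cv2.INTER_CUBIC)
cv2.imwrite("pics/m4.png",np.vstack([a,b]))
```

```text
t 11.75 jig pos [-0.1794  0.017   0.2042] F [ 0.5 -0.4  0.5] shift [ 0.1132 -0.0029  0.1657] turn [ 0.5  0.3 -0.3]
[[246.0, 40.0], [245.0, 14.0], [335.0, 6.0], [267.0, 6.0]]
```

View pics/m4.png

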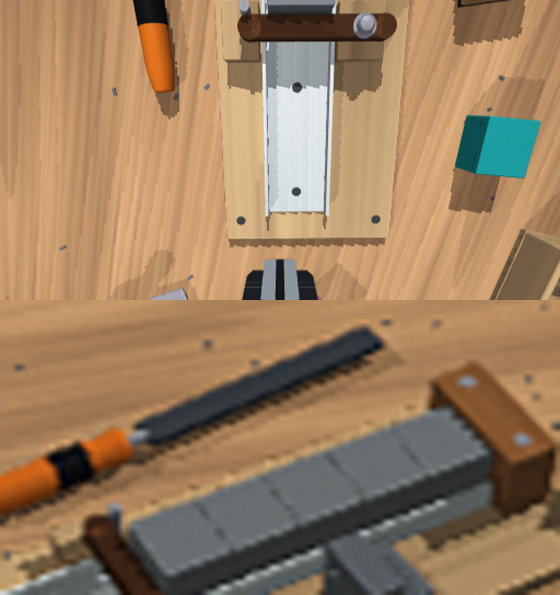

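The keeper lies straight across at the pin (tip at (240,27), nut at (365,25)), and the row is closed and tight at the stop. Handing in.

```bash
python3 -c "
from station import *
print(hand_in())"
```

```text
the job is handed in; nothing more can be done
None
```

I pushed the five blanks tight against the end stop and swung the keeper fully across to its pin; the last pictures showed both in place, and I handed the job in at about 12 s of the 46 s, with no verdict returned.

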